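# Turn the rack foot in the slide clamp

## Robot

A 6-joint arm with a two-finger parallel gripper is mounted at the origin on a cart in front of the work surface, level with it; the furniture and walls round the work are solid. World frame = base frame: x ahead of the robot, y to its left, z up, the work surface at z = 0. Lengths are in mm, angles in rad, forces in N, time in s.
With the tool pointing down it reaches from about 350 to 775 mm from the base axis. Payload 7.3 kg.
Tool frame: the origin (TCP) lies at the centre of the arm's flange, where the gripper is bolted on; the fingertips stand 178 mm ahead of it and the grasp point (between the pads) lies 159 mm ahead of it; z points along the fingers, y is the direction in which the jaws open and shut (so a half turn about z gives the same grasp; the last joint's range is limited). The gripper opens to 92 mm and grips with 3 to 60 N. Pads are 19 mm wide; open, the fingers measure 130 mm over their backs; the gripper's body (75 mm by 190 mm) begins 47 mm behind the grasp point.
Start: joints at [1.101, 0.342, 1.524, -0, 1.275, -0.146], TCP at [167.018, 497.728, 404.741] pointing down, gripper open.
Joint ranges: [-2.53, 2.53], [-0.77, 2.02], [0.04, 2.7], [-1, 4.14], [0.28, 2.66], [-3.11, 3.11]. Speed limits (rad/s): [2.57, 2.57, 3.14, 3.14, 3.14, 3.14].

## Interface

Orientations are given as [roll, pitch, yaw] about the fixed x, y, z axes, in that order (R = Rz(yaw) Ry(pitch) Rx(roll)).
In Python, from plant import status, viewer, ticket gives the robot as it stands.
- The arm moves only by the tool play_rows, never from a script. Its argument "commands" is a list of rows, each an object with "offset": the shift along the tool's x, y, z in m, a list of three; "twist": the turn about the tool's z in degrees. A call has 1 to 5 rows; each row shifts and turns the commanded pose from where the row before left it, along the tool's axes as they then stand; what a row does not reach is not made up. A row lasts 1/10 s, in which the tool goes at most 50 mm and 8.59 degrees, less where a joint would pass 70% of its speed; a pose out of reach is approached as far as the arm can. A call with a gripper value outside its range is refused whole. "jaw" is the closure in counts, from 0 (fully open) to 255 (shut), set as the call begins (left out, the last holds). The fingers move at their own pace and stop on an object; the grip force is fixed at half the most. Time passes only in rows, so rows that do not move let the fingers close. It gives the time, the measured TCP pose, the force and the opening at its end, in the units of the state.
- status.get_obs(): the state, without advancing time (a new reading comes with each control period).
- viewer.capture(name): name is "scene" or "top" or "wrist"; returns the picture (400x640x3 uint8, red, green, blue); there is no depth.
- viewer.camera_params(name): a dict with "fov_y" (degrees; the focal length in pixels is half the picture's height over the tangent of half this angle, whatever the lens; pixels are square), "cx", "cy" (the principal point, pixels), "rvec" (rotation vector, rad) and "tvec" (3), from world to camera coordinates, as OpenCV has them; the wrist camera has in their place "T_tool_cam" (4x4, takes a point from camera to tool coordinates, whose origin is the TCP and whose axes are the flange's). Camera axes: x right, y down, z forward; pixel columns grow to the right and rows downward; lengths in mm; the calibration is good to about 2 mm. The wrist camera is an equidistant fisheye: a pixel r from the principal point sees the ray r / f radians off the axis. A picture is of the moment at which its call begins: read the wrist's pose just before it. camera_params takes no time and is no camera call.
- ticket.close_job(): hands the job in, once; it reports no verdict.
The state is a dict: "time": time; "joint_positions": joint angles; "dq": joint speeds; "tau": joint torques, N m; "tool_pos": TCP position; "tcp_rot": TCP orientation; "contact_force": force on the tool from outside, world axes, zero at the start; "moment": the same for the moment, N m; "grip_width": finger opening in mm.
Only numpy, scipy, OpenCV 4.12 (cv2) and the standard library are available. Lean on these libraries where they do the work, as an engineer would, in place of code of your own. Each camera call takes 0.05 s, during which the arm holds its last target.

## Task

The wooden rack foot sits loosely in the slide clamp, its grooved face hidden against the fixed jaw: slide the jaw open, take the foot out and give it a quarter turn, still upright, so that the groove faces squarely out of the clamp's open front, towards you. Set it down, without dropping it, flat on the bed and midway along the jaws, then slide the jaw up until the foot is held tight against the fixed jaw. Let go, and leave the tape measure, spare knob and screwdriver where they are.

Things in the scene. Friction and masses are not known exactly. Their poses are not given: they have to be found in the camera images.
- slide_clamp: Grey clamp fixed to the worktop. Origin on the worktop under the middle of the mouth; -x out of its open front (robot side), +y to the fixed jaw. Bed 80 (x) by 226 mm (y -150 to 76), top 12 mm up. Jaws 60 mm wide (x -30 to 30), tops 45 mm up; fixed jaw: rubber face at y = +43 mm, back at 67; moving jaw on the -y side. Low end block (24 mm high) at y -150 to -138.
- clamp_jaw (a joint): Slide of the moving jaw in m, 0 to 0.050; grows as it opens (to the clamp's -y). Gap between the jaw faces = 36 mm + this value: about 42 to 46 mm at the start, 86 mm fully open. It slides stiffly (about 4 N) and stays where it is left; no screw or lock.
- jaw_grip (a point): Grip point on the moving jaw's upright black handle plate, 52 mm above the worktop, 70 mm behind (-y of) the jaw's face; axes as the clamp's. Plate 14 mm thick (clamp y), 40 mm wide (clamp x), from 24 to 72 mm above the worktop; at its foot the flat carriage (top 24 mm up) runs 20 mm on to -y. Pinch from above across the thickness; push or pull along clamp y.
- foot_centre (a point): Centre of the rack foot, an upright light wooden block 95 mm high, 58 mm wide (its y) and 40 mm deep (its x), 47.5 mm above its underside. Axes: z up, -x out of its grooved face. About 0.15 kg. At the start its grooved face looks to the fixed jaw (clamp +y).
- groove_face (a point): Middle of the foot's grooved face, 20 mm from foot_centre along its -x. The groove, 14 mm wide and 12 mm deep, runs the full height in the middle of this 58 mm wide face and shows as a notch from above.
- rack_foot: The same wooden rack foot; origin at the centre of its underside, axes as foot_centre's.
- tape_measure: Bystander: yellow pocket tape measure, 64x56x53 mm, origin under its centre.
- spare_knob: Bystander: black and grey appliance knob, 52x52x23 mm, origin under its centre.
- screwdriver: Bystander: orange-handled screwdriver, 106x182x27 mm as it lies, origin under its centre.

How it is judged:
By the outcome, as a careful person would: the job done as asked, in the order asked, and still so for the second after the job is handed in, with the robot touching nothing.
It also fails if it takes over 54 s, if anything falls off the work surface, if the arm or the gripper's body presses on something with over 40 N, if the wrist force passes 120 N, or if a joint passes its speed limit or range.

## Working session

There is one attempt and no reset: what is moved stays moved. The work goes in short steps, Python scripts to look and compute and a tool call to move; the robot and the scene stay as the last step left them, time stands still between calls to the robot, and variables do not carry over. Pictures are saved under pics/ and viewed, and the job is handed in when it is done.

Besides the shell and the picture viewer there is one more tool, called after "Call:" as name(argument=value, ...), one argument or row to a line, values as JSON. play_rows: Moves the arm, as the interface text tells. Its arguments: {"type":"object","properties":{"commands":{"type":"array"},"jaw":{"type":"number"}},"required":["commands"]}

```bash
ls; mkdir -p pics; python3 - <<'E'
from plant import status, viewer
import cv2
print(status.get_obs())
for n in ["scene","top","wrist"]:
    print(n,viewer.camera_params(n))
    cv2.imwrite(f"pics/{n}0.png",viewer.capture(n)[:,:,::-1])
E
```

```text
pics
{'time': 0.0, 'joint_positions': array([ 1.10099202e+00,  3.42714141e-01,  1.52503574e+00, -2.65345030e-05,
        1.27541222e+00, -1.46055505e-01]), 'dq': array([ 1.05687025e-04, -8.57302606e-04, -1.86114683e-04,  1.70011935e-03,
       -5.07685674e-06,  6.79311202e-04]), 'tau': array([-2.39811925e-03, -4.31228864e+01, -2.44219065e+01,  7.13649415e-02,
        5.60801569e-02, -1.45911349e-04]), 'tool_pos': array([166.9581812 , 497.5921885 , 404.04267581]), 'tcp_rot': array([-3.14003623e+00, -2.03308610e-04,  2.81785144e+00]), 'contact_force': array([0.03441961, 0.15784359, 0.46902776]), 'moment': array([-0.03396224,  0.07973219, -0.01154111]), 'grip_width': 91.69164568317058}
scene {'fov_y': 52.06019539915633, 'cx': 320.25406401943695, 'cy': 199.0322223349699, 'rvec': array([ 2.28688977, -1.36768015,  0.38770068]), 'tvec': array([-239.62665433,  430.46983973,  881.66642852])}
top {'fov_y': 42.18694119546727, 'cx': 323.87870204250555, 'cy': 201.74724787146462, 'rvec': array([ 2.21311592, -1.50731993,  0.40822033]), 'tvec': array([-184.76171892,  443.0609208 , 1475.25465755])}
wrist {'fov_y': 65.70646984690485, 'cx': 319.3699113246786, 'cy': 195.90775940823437, 'T_tool_cam': array([[ 7.76200584e-04, -9.58701725e-01, -2.84412375e-01,
         7.66833245e+01],
       [ 9.99999680e-01,  6.89299471e-04,  4.05635456e-04,
        -4.19880476e-01],
       [-1.92838112e-04, -2.84412599e-01,  9.58701954e-01,
         1.99073234e+01],
       [ 0.00000000e+00,  0.00000000e+00,  0.00000000e+00,
         1.00000000e+00]])}
```

View pics/scene0.png

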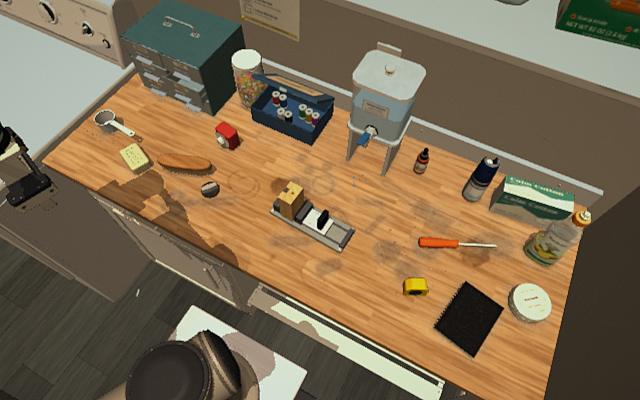

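View pics/top0.png

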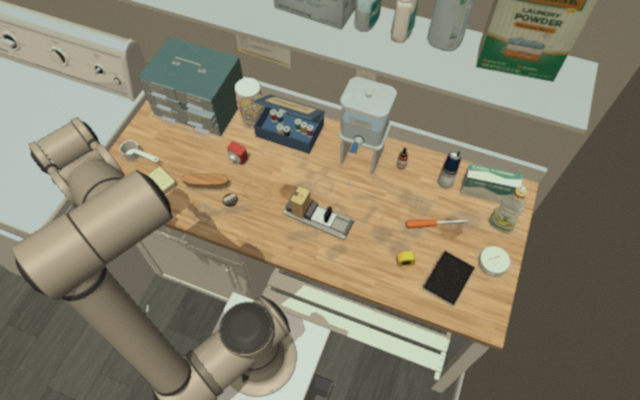

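View pics/wrist0.png

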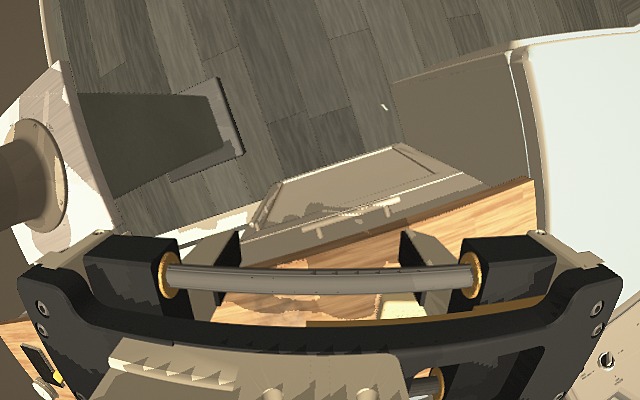

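```bash
cat > h.py <<'E'
import numpy as np, cv2
from scipy.spatial.transform import Rotation as R
from plant import status, viewer
def K(p):
    f=200/np.tan(np.radians(p['fov_y'])/2); return f,p['cx'],p['cy']
def ray(n,u,v,obs=None):
    p=viewer.camera_params(n); f,cx,cy=K(p)
    if n=='wrist':
        o=obs; a=np.array([u-cx,v-cy]); r=np.hypot(*a); th=r/f
        d=np.array([*(a/max(r,1e-9)*np.sin(th)),np.cos(th)])
        T=p['T_tool_cam']; Rt=R.from_euler('xyz',o['tcp_rot']).as_matrix()
        return o['tool_pos']+Rt@T[:3,3], Rt@T[:3,:3]@d
    Rm=cv2.Rodrigues(p['rvec'])[0]
    d=np.array([(u-cx)/f,(v-cy)/f,1.]); return -Rm.T@p['tvec'], Rm.T@d
def onz(n,u,v,z,obs=None):
    c,d=ray(n,u,v,obs); return c+d*(z-c[2])/d[2]
def proj(n,P,obs=None):
    p=viewer.camera_params(n); f,cx,cy=K(p); P=np.atleast_2d(np.asarray(P,float))
    if n=='wrist':
        T=p['T_tool_cam']; Rt=R.from_euler('xyz',obs['tcp_rot']).as_matrix()
        q=(P-obs['tool_pos'])@Rt; q=(q-T[:3,3])@T[:3,:3]
        r=np.hypot(q[:,0],q[:,1]); th=np.arctan2(r,q[:,2]); s=f*th/np.maximum(r,1e-9)
        return np.c_[cx+s*q[:,0],cy+s*q[:,1]]
    Rm=cv2.Rodrigues(p['rvec'])[0]; q=P@Rm.T+p['tvec']
    return np.c_[cx+f*q[:,0]/q[:,2],cy+f*q[:,1]/q[:,2]]
E
python3 - <<'E'
from h import *
a=cv2.imread('pics/scene0.png')[165:260,255:370]; cv2.imwrite('pics/c1.png',cv2.resize(a,None,fx=6.5,fy=6.3,interpolation=cv2.INTER_CUBIC))
a=cv2.imread('pics/top0.png')[175:245,270:365]; cv2.imwrite('pics/c2.png',cv2.resize(a,None,fx=8,fy=8,interpolation=cv2.INTER_CUBIC))
for u,v,z in [(340,249,12),(354,233,12),(270,211,12),(320,228,60)]: print(onz('scene',u,v,z))
E
```

```text
[441.71698306 -93.39291759  12.        ]
[ 499.76406418 -105.33754955   12.        ]
[451.23049339 122.53425029  12.        ]
[448.92781753 -30.80805519  60.        ]
```

View pics/c1.png

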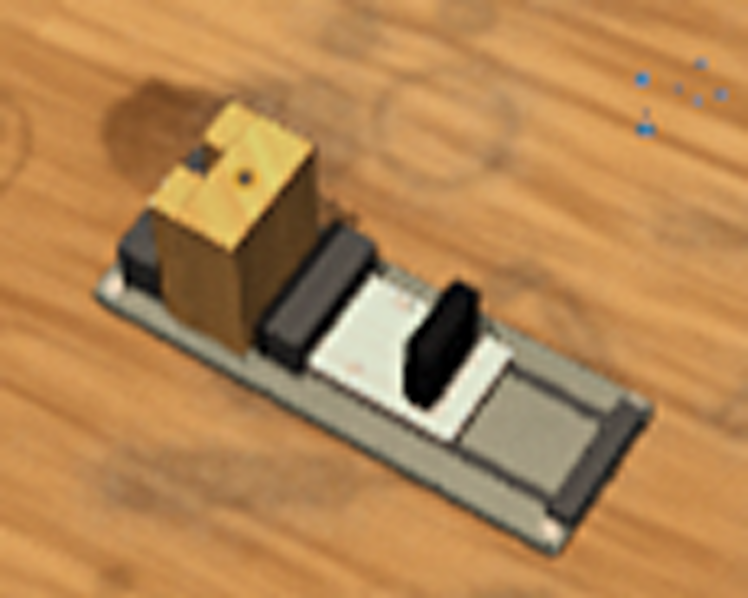

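View pics/c2.png

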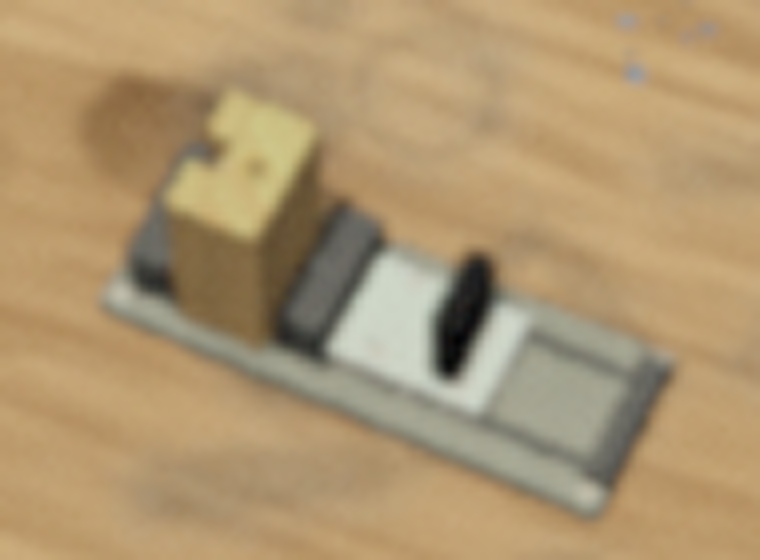

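```bash
python3 - <<'E'
from h import *
from scipy.optimize import least_squares
def s(u,v): return onz('scene',255+u/6.504,165+v/6.295,12)
def t(u,v): return onz('top',270+u/8,175+v/8,12)
L=np.array([(-40,-150),(40,-150),(-40,76)])
for nm,P in [('s',[s(555,543),s(652,406),s(97,287)]),('t',[t(597,508),t(675,360),t(105,292)])]:
    P=np.array(P)[:,:2]; print(P.round(1))
    f=lambda q:(np.c_[np.cos(q[2])*L[:,0]-np.sin(q[2])*L[:,1]+q[0],np.sin(q[2])*L[:,0]+np.cos(q[2])*L[:,1]+q[1]]-P).ravel()
    r=least_squares(f,[450,30,0]); print(nm,r.x,r.fun.round(1))
# foot top z=107
def s(u,v,z): return onz('scene',255+u/6.504,165+v/6.295,z)
print('foot',s(235,100,107),s(315,152,107),s(235,248,107),s(152,205,107))
print('handle top',s(458,283,72),s(415,352,72))
E
```

```text
[[ 436.5  -96.9]
 [ 510.5 -103.8]
 [ 452.2  123.4]]
s [ 4.85756851e+02  4.75586939e+01 -8.10536787e-02] [-2.8 -1.8  2.9 -1.4 -0.2  3.2]
[[ 436.5  -97.9]
 [ 510.7 -104.2]
 [ 454.8  123.9]]
t [ 4.87429957e+02  4.70704847e+01 -9.13113371e-02] [-2.5 -0.7  2.8 -1.7 -0.3  2.5]
foot [510.85175798  85.95743245 107.        ] [504.18224893  46.42496111 107.        ] [451.30945247  51.42160489 107.        ] [453.13295968  89.0005465  107.        ]
handle top [495.13479878 -21.59239137  72.        ] [459.56762664 -21.60117479  72.        ]
```

Call:
play_rows(
  commands=[
    {"offset": [0, 0, 0], "twist": -7},
    {"offset": [0, 0, 0], "twist": -6.7},
    {"offset": [-0.031, -0.038, 0], "twist": 0},
    {"offset": [-0.031, -0.038, 0], "twist": 0},
    {"offset": [-0.031, -0.038, 0], "twist": 0},
  ],
  jaw=0,
)

```text
time: 0.65
tool_pos: [250.4, 375.0, 404.4]
tcp_rot: [-3.141, -0.0, 3.059]
contact_force: [1.6, -0.4, 0.5]
grip_width: 91.9
```

Call:
play_rows(
  commands=[
    {"offset": [-0.031, -0.038, 0], "twist": 0},
    {"offset": [-0.031, -0.038, 0], "twist": 0},
    {"offset": [-0.031, -0.038, 0], "twist": 0},
    {"offset": [-0.031, -0.038, 0], "twist": 0},
    {"offset": [-0.031, -0.038, 0], "twist": 0},
  ],
)

```text
time: 1.15
tool_pos: [389.1, 172.0, 404.8]
tcp_rot: [3.141, 0.0, 3.057]
contact_force: [0.1, 0.8, 0.7]
grip_width: 91.7
```

Call:
play_rows(
  commands=[
    {"offset": [-0.031, -0.038, 0], "twist": 0},
    {"offset": [-0.031, -0.038, 0], "twist": 0},
    {"offset": [-0.031, -0.038, 0], "twist": 0},
    {"offset": [-0.031, -0.038, 0], "twist": 0},
    {"offset": [0, 0, 0], "twist": 0},
  ],
)

```text
time: 1.65
tool_pos: [501.5, 7.5, 404.1]
tcp_rot: [-3.14, 0.001, 3.052]
contact_force: [-0.2, 1.0, 0.3]
grip_width: 91.6
```

```bash
python3 - <<'E'
from h import *
o=status.get_obs(); print(o['time'],o['tool_pos'],o['tcp_rot'],o['joint_positions'])
cv2.imwrite('pics/w1.png',viewer.capture('wrist')[:,:,::-1])
E
```

```text
1.65 [501.50109614   7.51132546 404.09465926] [-3.14021674e+00  1.08087522e-03  3.05160693e+00] [-1.37570456e-01  2.99452929e-01  1.58801580e+00 -1.39269127e-03
  1.25297911e+00 -1.61794587e+00]
```

View pics/w1.png

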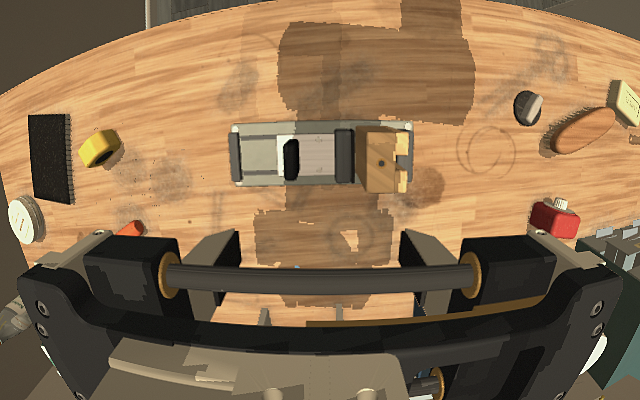

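```bash
python3 - <<'E'
from h import *
a=cv2.imread('pics/w1.png')[110:205,220:425]; cv2.imwrite('pics/c3.png',cv2.resize(a,(800,371),interpolation=cv2.INTER_CUBIC))
E
```

```text
(no output)
```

View pics/c3.png

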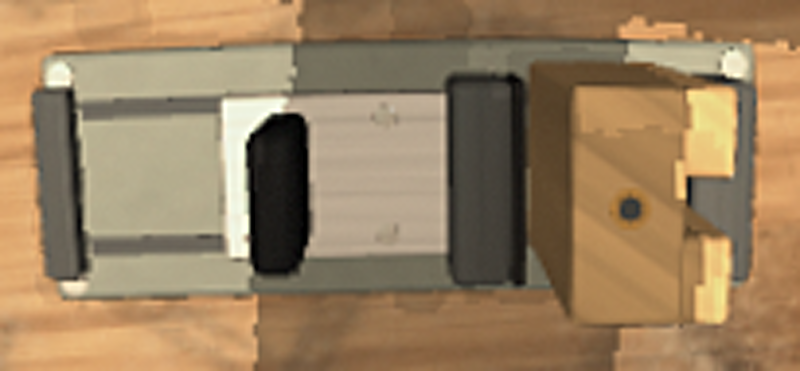

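```bash
python3 - <<'E'
from h import *
from scipy.optimize import least_squares
o=status.get_obs()
def w(x,y,z): return onz('wrist',220+x/3.902,110+y/3.902,z,o)
pts=[((-40,-150),w(43,58,12)),((40,-150),w(62,298,12)),((-40,76),w(755,43,12)),((-30,67),w(752,82,45)),((30,67),w(748,283,45))]
L=np.array([p[0] for p in pts]);P=np.array([p[1][:2] for p in pts])
f=lambda q:(np.c_[np.cos(q[2])*L[:,0]-np.sin(q[2])*L[:,1]+q[0],np.sin(q[2])*L[:,0]+np.cos(q[2])*L[:,1]+q[1]]-P).ravel()
r=least_squares(f,[480,47,-.08],loss='soft_l1'); print(r.x,f(r.x).round(1)); q=r.x
C=np.array([[np.cos(q[2]),-np.sin(q[2])],[np.sin(q[2]),np.cos(q[2])]])
def loc(P): return ((P[:2]-q[:2])@C).round(1)
for n,a in dict(face1=(523,85,45),face2=(523,283,45),jb1=(449,76,45),jb2=(449,283,45),h1=(250,130,72),h2=(250,270,72),h3=(308,120,72),h4=(305,265,72),f1=(572,86,107),f2=(735,88,107),f3=(730,325,107),f4=(577,325,107),hole=(630,208,107)).items():
    p=w(*a); print(n,p.round(1),loc(p))
E
```

```text
[ 4.82395939e+02  5.15133963e+01 -6.84424425e-02] [-1.  -1.9  0.8 -2.4 -0.2  0.3  0.1  2.1  0.2  0.8]
face1 [453.9  51.4  45. ] [-28.5  -2.1]
face2 [511.2  47.7  45. ] [29.  -1.9]
jb1 [449.7  30.9  45. ] [-31.2 -22.8]
jb2 [509.3  26.2  45. ] [ 28.6 -23.4]
h1 [456.9 -22.9  72. ] [-20.3 -76. ]
h2 [494.2 -27.1  72. ] [ 17.2 -77.6]
h3 [455.8  -7.6  72. ] [-22.5 -60.8]
h4 [494.2 -12.3  72. ] [ 16.1 -62.9]
f1 [449.3  56.3 107. ] [-33.3   2.5]
f2 [452.1  95.3 107. ] [-33.2  41.6]
f3 [510.   92.6 107. ] [24.7 42.8]
f4 [506.6  54.3 107. ] [24.   4.5]
hole [479.1  68.4 107. ] [-4.5 16.6]
```

Call:
play_rows(
  commands=[
    {"offset": [0.011, -0.0145, 0.032], "twist": 0},
    {"offset": [0.011, -0.0145, 0.032], "twist": 0},
    {"offset": [0, 0, 0.033], "twist": 0},
    {"offset": [0, 0, 0.033], "twist": 0},
    {"offset": [0, 0, 0], "twist": 0},
  ],
  jaw=144,
)

```text
time: 2.2
tool_pos: [472.8, -14.0, 271.5]
tcp_rot: [3.14, -0.009, 3.058]
contact_force: [-0.3, -0.1, 0.3]
grip_width: 56.8
```

```bash
python3 - <<'E'
from h import *
o=status.get_obs(); print(o['time'],o['tool_pos'],o['tcp_rot'],o['grip_width'])
cv2.imwrite('pics/w2.png',viewer.capture('wrist')[:,:,::-1])
E
```

```text
2.2 [472.76342915 -13.96222159 271.51714331] [ 3.14035509 -0.00853004  3.05766   ] 56.845389445731875
```

View pics/w2.png

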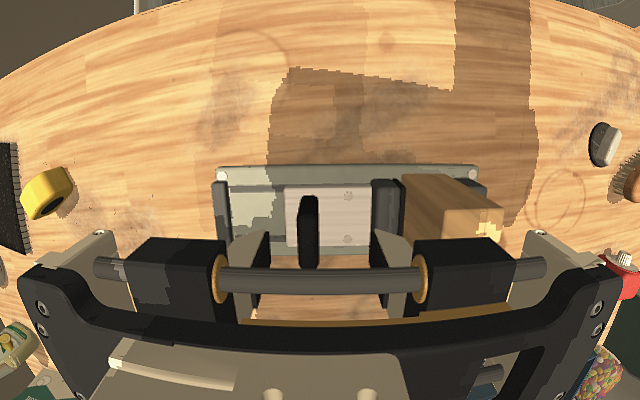

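Call:
play_rows(
  commands=[
    {"offset": [0, 0, 0], "twist": 0},
  ],
)

```text
time: 2.35
tool_pos: [475.1, -14.5, 276.0]
tcp_rot: [3.142, 0.002, 3.058]
contact_force: [0.3, -0.3, -0.3]
grip_width: 44.4
```

```bash
python3 - <<'E'
from h import *
o=status.get_obs(); print(o['time'],o['tool_pos'],o['tcp_rot'],o['grip_width'])
im=viewer.capture('wrist')[:,:,::-1]
a=im[155:275,200:520];cv2.imwrite('pics/w3.png',cv2.resize(a,None,fx=2.5,fy=2.5,interpolation=cv2.INTER_CUBIC))
E
```

```text
2.35 [475.0993503  -14.54195772 276.02807838] [3.14156321e+00 1.57009539e-03 3.05788047e+00] 44.42647785678575
```

View pics/w3.png

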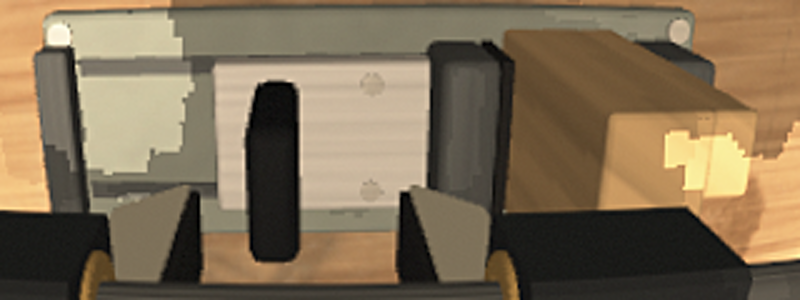

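```bash
python3 - <<'E'
from h import *
o=status.get_obs()
def w(x,y,z): return onz('wrist',200+x/2.5,155+y/2.5,z,o).round(1)
for n,a in dict(hl=(247,255,72),hr=(300,255,72),hl2=(250,140,72),hr2=(298,140,72),jawface=(492,45,45),jb=(432,45,45),bedA=(45,15,12),bedB=(695,13,12),ftop1=(608,113,107),ftop2=(757,110,107),grip=(0,0,0)).items(): print(n,w(*a))
print(proj('wrist',[o['tool_pos']+np.array([0,0,-159])],o))
E
```

```text
hl [495.3 -30.6  72. ]
hr [496.4 -16.4  72. ]
hl2 [462.7 -26.3  72. ]
hr2 [463.7 -14.2  72. ]
jawface [449.5  42.4  45. ]
jb [448.2  25.   45. ]
bedA [434.7 -96.   12. ]
bedB [450.8 126.3  12. ]
ftop1 [451.2  53.3 107. ]
ftop2 [453.9  92.3 107. ]
grip [ 429.2 -116.4    0. ]
[[320.06668167 262.03102726]]
```

Call:
play_rows(
  commands=[
    {"offset": [-0.005, -0.008, 0.006], "twist": -0.6},
    {"offset": [0, 0, 0.017], "twist": 0},
    {"offset": [0, 0, 0.017], "twist": 0},
    {"offset": [0, 0, 0.01], "twist": 0},
    {"offset": [0, 0, 0], "twist": 0},
  ],
)

```text
time: 2.9
tool_pos: [479.0, -23.8, 224.0]
tcp_rot: [3.141, -0.001, 3.067]
contact_force: [-0.6, 0.6, -0.9]
grip_width: 40.3
```

```bash
python3 - <<'E'
from h import *
o=status.get_obs(); print(o['time'],o['tool_pos'],o['tcp_rot'],o['grip_width'])
im=viewer.capture('wrist')[:,:,::-1]
a=im[155:275,200:520];cv2.imwrite('pics/w4.png',cv2.resize(a,None,fx=2.5,fy=2.5,interpolation=cv2.INTER_CUBIC))
E
```

```text
2.9 [479.0026873  -23.78228949 224.03231947] [ 3.14136286e+00 -1.42479104e-03  3.06742968e+00] 40.261772590916316
```

View pics/w4.png

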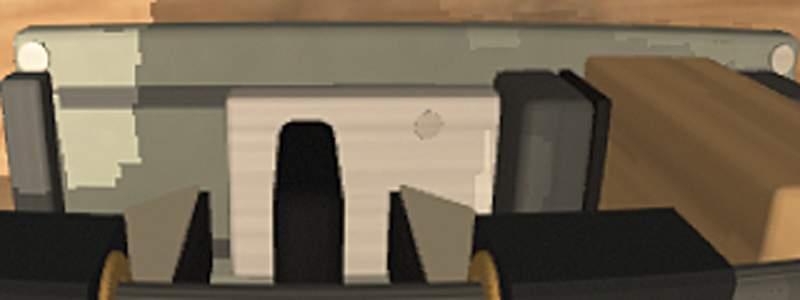

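Call:
play_rows(
  commands=[
    {"offset": [0, 0, 0], "twist": 0},
    {"offset": [0, 0, 0], "twist": 0},
    {"offset": [0, 0, 0], "twist": 0},
    {"offset": [0, 0, 0], "twist": 0},
  ],
  jaw=255,
)

```text
time: 3.35
tool_pos: [479.2, -23.3, 225.2]
tcp_rot: [3.141, 0.001, 3.067]
contact_force: [0.2, 1.8, 3.0]
grip_width: 13.9
```

Call:
play_rows(
  commands=[
    {"offset": [0, -0.008, 0], "twist": 0},
    {"offset": [0, -0.01, 0], "twist": 0},
    {"offset": [0, -0.01, 0], "twist": 0},
    {"offset": [0, -0.008, 0], "twist": 0},
    {"offset": [0, -0.002, 0], "twist": 0},
  ],
)

```text
time: 3.85
tool_pos: [476.4, -62.4, 225.2]
tcp_rot: [-3.142, 0.001, 3.067]
contact_force: [1.5, 4.5, 6.0]
grip_width: 14.1
```

Call:
play_rows(
  commands=[
    {"offset": [0, 0, 0], "twist": 0},
    {"offset": [0, 0, 0], "twist": 0},
  ],
)

```text
time: 4.05
tool_pos: [476.4, -62.4, 225.2]
tcp_rot: [-3.141, 0.001, 3.067]
contact_force: [0.0, 0.9, 5.2]
grip_width: 14.0
```

Call:
play_rows(
  commands=[
    {"offset": [0, 0, 0], "twist": 0},
    {"offset": [0, 0, 0], "twist": 0},
  ],
  jaw=144,
)

```text
time: 4.25
tool_pos: [476.0, -61.9, 224.5]
tcp_rot: [-3.141, -0.001, 3.067]
contact_force: [-0.1, -0.0, -0.9]
grip_width: 25.2
```

Call:
play_rows(
  commands=[
    {"offset": [0, 0, -0.04], "twist": 0},
    {"offset": [0, 0, -0.045], "twist": 0},
    {"offset": [0, 0.02, -0.045], "twist": 0},
    {"offset": [-0.004, 0.04, -0.025], "twist": 0},
    {"offset": [-0.01, 0.043, -0.02], "twist": 0},
  ],
)

```text
time: 4.75
tool_pos: [497.5, 40.5, 401.8]
tcp_rot: [-3.141, 0.002, 3.065]
contact_force: [0.8, 0.2, -0.2]
grip_width: 40.2
```

Call:
play_rows(
  commands=[
    {"offset": [0, 0.03, 0], "twist": 0},
    {"offset": [0, 0, 0], "twist": 0},
    {"offset": [0, 0, 0], "twist": 0},
    {"offset": [0, 0, 0], "twist": 0},
  ],
  jaw=0,
)

```text
time: 5.15
tool_pos: [499.9, 69.3, 399.1]
tcp_rot: [-3.141, -0.001, 3.067]
contact_force: [0.1, 0.2, 0.1]
grip_width: 67.3
```

```bash
python3 - <<'E'
from h import *
o=status.get_obs(); print(o['time'],o['tool_pos'],o['tcp_rot'],o['grip_width'])
im=viewer.capture('wrist')[:,:,::-1]; cv2.imwrite('pics/w5.png',im)
a=im[95:245,150:470];cv2.imwrite('pics/w5c.png',cv2.resize(a,None,fx=2.5,fy=2.5,interpolation=cv2.INTER_CUBIC))
E
```

```text
5.15 [499.92223951  69.27161905 399.10323085] [-3.14101431e+00 -1.39275779e-03  3.06666009e+00] 67.34334898454945
```

View pics/w5c.png

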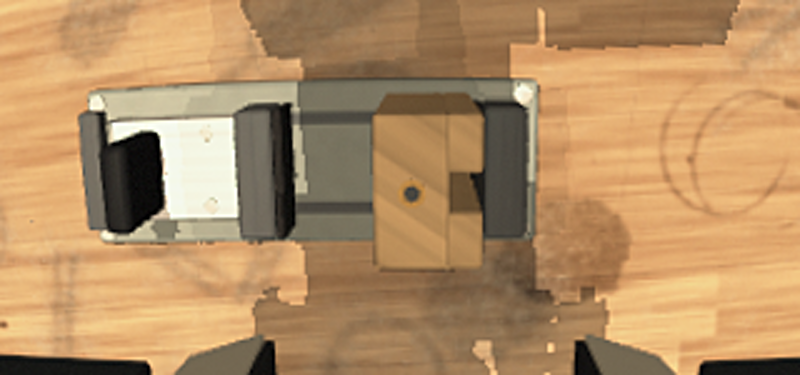

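```bash
python3 - <<'E'
from h import *
from scipy.optimize import least_squares
o=dict(status.get_obs())
def w(x,y,z): return onz('wrist',150+x/2.5,95+y/2.5,z,o)
pts=[((-40,-150),w(91,90,12)),((40,-150),w(105,242,12)),((-40,76),w(538,81,12)),((40,76),w(534,239,12)),((-30,67),w(528,103,45)),((30,67),w(526,237,45))]
L=np.array([p[0] for p in pts]);P=np.array([p[1][:2] for p in pts])
f=lambda q:(np.c_[np.cos(q[2])*L[:,0]-np.sin(q[2])*L[:,1]+q[0],np.sin(q[2])*L[:,0]+np.cos(q[2])*L[:,1]+q[1]]-P).ravel()
r=least_squares(f,[480,47,-.08],loss='soft_l1'); print(r.x,f(r.x).round(1)); q=r.x
C=np.array([[np.cos(q[2]),-np.sin(q[2])],[np.sin(q[2]),np.cos(q[2])]])
F=[]
for n,a in dict(face1=(277,105,45),jb1=(238,106,45),f1=(374,112,107),f2=(483,112,107),f3=(483,267,107),f4=(376,269,107),hole=(411,193,107)).items():
    p=w(*a); print(n,p.round(1),((p[:2]-q[:2])@C).round(1)); F.append(p)
print('footc',np.mean(F[2:6],0))
E
```

```text
[ 4.84003320e+02  4.89863607e+01 -6.75244935e-02] [-0.4 -3.9  0.2 -4.  -1.8  0.7  0.2  0.7  0.6  0.6  0.3  0.2]
face1 [450.3   8.3  45. ] [-30.9 -42.9]
jb1 [448.9  -9.3  45. ] [-31.1 -60.5]
f1 [450.9  54.8 107. ] [-33.4   3.6]
f2 [453.8  93.2 107. ] [-33.2  42. ]
f3 [510.9  89.9 107. ] [24.1 42.6]
f4 [508.7  50.4 107. ] [24.6  3.1]
hole [481.1  65.6 107. ] [-4.  16.3]
footc [481.07826003  72.06886501 107.        ]
```

Call:
play_rows(
  commands=[
    {"offset": [0.019, 0.001, 0], "twist": 0},
    {"offset": [0, 0, 0.015], "twist": 8.5},
    {"offset": [0, 0, 0.015], "twist": 8.5},
    {"offset": [0, 0, 0.015], "twist": 8.5},
    {"offset": [0, 0, 0.015], "twist": 8.5},
  ],
)

```text
time: 5.7
tool_pos: [481.1, 71.4, 339.0]
tcp_rot: [-3.141, -0.0, 2.466]
contact_force: [-0.5, -0.6, -0.1]
grip_width: 91.6
```

Call:
play_rows(
  commands=[
    {"offset": [0, 0, 0], "twist": 8.5},
    {"offset": [0, 0, 0], "twist": 8.5},
    {"offset": [0, 0, 0], "twist": 8.5},
    {"offset": [0, 0, 0], "twist": 8.5},
    {"offset": [0, 0, 0], "twist": 8.5},
  ],
)

```text
time: 6.2
tool_pos: [481.2, 71.4, 339.4]
tcp_rot: [-3.141, 0.0, 1.724]
contact_force: [-0.0, -0.4, 0.3]
grip_width: 91.8
```

Call:
play_rows(
  commands=[
    {"offset": [0, 0, 0], "twist": 8.5},
    {"offset": [0, 0, 0], "twist": 4.8},
    {"offset": [0, 0, 0], "twist": 0},
    {"offset": [0, 0, 0], "twist": 0},
  ],
)

```text
time: 6.6
tool_pos: [481.2, 71.8, 339.6]
tcp_rot: [-3.141, 0.0, 1.501]
contact_force: [-0.8, 0.1, -0.1]
grip_width: 91.6
```

```bash
python3 - <<'E'
from h import *
o=status.get_obs(); print(o['time'],o['tool_pos'],o['tcp_rot'],o['grip_width'],np.degrees(o['tcp_rot'][2]))
im=viewer.capture('wrist')[:,:,::-1]; cv2.imwrite('pics/w6.png',im)
E
```

```text
6.6 [481.16686778  71.82406795 339.55289802] [-3.14115999e+00  8.85967009e-05  1.50128966e+00] 91.58342135213775 86.01756132374649
```

View pics/w6.png

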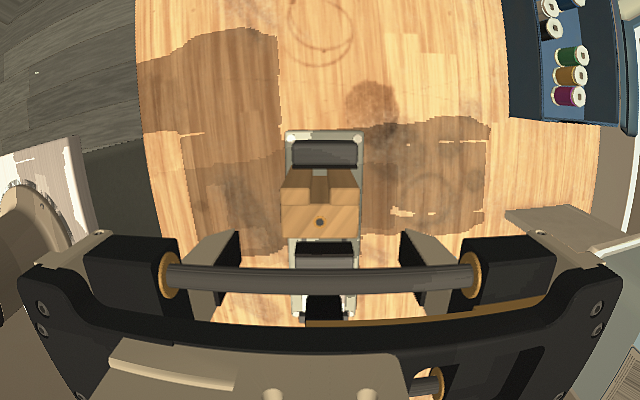

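Call:
play_rows(
  commands=[
    {"offset": [0, 0, 0.03], "twist": 0},
    {"offset": [0, 0, 0.03], "twist": 0},
    {"offset": [0, 0, 0.025], "twist": 0},
    {"offset": [0, 0, 0.019], "twist": 0},
    {"offset": [0, 0, 0], "twist": 0},
  ],
)

```text
time: 7.15
tool_pos: [480.3, 72.4, 233.5]
tcp_rot: [-3.136, 0.0, 1.501]
contact_force: [-0.3, -0.7, -0.2]
grip_width: 91.7
```

Call:
play_rows(
  commands=[
    {"offset": [0, 0, 0], "twist": 0},
    {"offset": [0, 0, 0], "twist": 0},
    {"offset": [0, 0, 0], "twist": 0},
    {"offset": [0, 0, 0], "twist": 0},
    {"offset": [0, 0, 0], "twist": 0},
  ],
  jaw=255,
)

```text
time: 7.65
tool_pos: [481.3, 72.6, 236.3]
tcp_rot: [3.141, -0.0, 1.5]
contact_force: [0.9, -0.1, 3.4]
grip_width: 57.6
```

```bash
python3 - <<'E'
from h import *
o=status.get_obs(); print(o['time'],o['tool_pos'],o['tcp_rot'],o['grip_width'],o['contact_force'],o['moment'])
E
```

```text
7.65 [481.28881331  72.60435757 236.29003225] [ 3.14051885e+00 -1.33130281e-04  1.50024061e+00] 57.56930231170365 [ 0.88375496 -0.11469765  3.43770466] [-0.13168144  0.13560508 -0.03040245]
```

Call:
play_rows(
  commands=[
    {"offset": [-0.001, 0, -0.008], "twist": 0},
    {"offset": [-0.002, 0, -0.02], "twist": 0},
    {"offset": [0, 0, -0.03], "twist": 0},
    {"offset": [0, 0, -0.02], "twist": 0},
    {"offset": [0, 0, 0], "twist": 0},
  ],
)

```text
time: 8.15
tool_pos: [481.6, 69.6, 316.7]
tcp_rot: [3.136, -0.0, 1.5]
contact_force: [0.3, -0.1, -1.6]
grip_width: 57.8
```

```bash
python3 - <<'E'
from h import *
o=status.get_obs(); print(o['time'],o['tool_pos'],o['tcp_rot'],o['grip_width'],o['contact_force'])
im=viewer.capture('scene')[:,:,::-1]; a=im[120:270,230:400];cv2.imwrite('pics/s2.png',cv2.resize(a,None,fx=4,fy=4,interpolation=cv2.INTER_CUBIC))
E
```

```text
8.15 [481.64187292  69.55352967 316.66795832] [ 3.13555129e+00 -4.34159271e-04  1.50010989e+00] 57.78095449267123 [ 0.34853983 -0.0584039  -1.59834899]
```

View pics/s2.png

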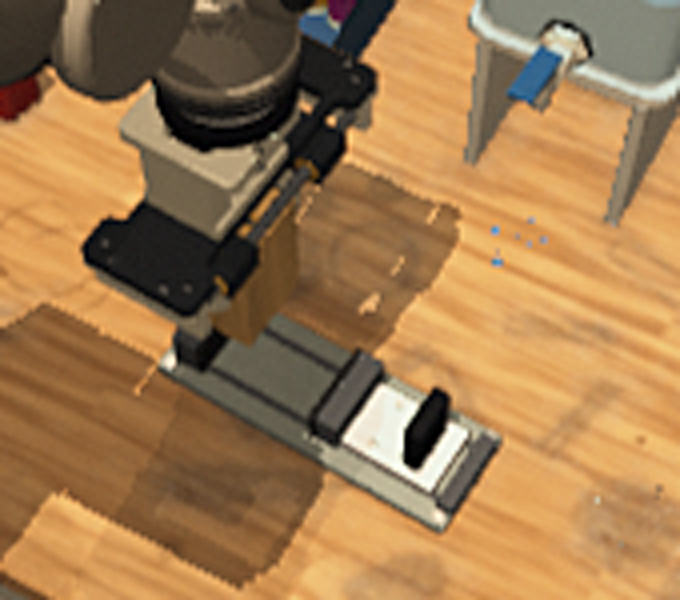

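Call:
play_rows(
  commands=[
    {"offset": [0, 0, 0], "twist": -5},
    {"offset": [0, 0, 0], "twist": -8},
    {"offset": [0, 0, 0], "twist": -8},
    {"offset": [0, 0, 0], "twist": -8},
    {"offset": [0, 0, 0], "twist": -8},
  ],
)

```text
time: 8.7
tool_pos: [480.5, 69.5, 312.3]
tcp_rot: [-3.139, -0.002, 2.152]
contact_force: [0.8, 0.5, -1.9]
grip_width: 57.9
```

Call:
play_rows(
  commands=[
    {"offset": [0, 0, 0], "twist": -8},
    {"offset": [0, 0, 0], "twist": -8},
    {"offset": [0, 0, 0], "twist": -8},
    {"offset": [0, 0, 0], "twist": -8},
    {"offset": [0, 0, 0], "twist": -8},
  ],
)

```text
time: 9.2
tool_pos: [480.5, 69.6, 312.3]
tcp_rot: [-3.141, -0.003, 2.85]
contact_force: [-0.7, 0.6, -1.9]
grip_width: 57.7
```

Call:
play_rows(
  commands=[
    {"offset": [0, 0, 0], "twist": -8},
    {"offset": [0, 0, 0], "twist": -5},
    {"offset": [0, 0, 0], "twist": 0},
    {"offset": [0, 0, 0], "twist": 0},
  ],
)

```text
time: 9.6
tool_pos: [480.7, 69.6, 312.8]
tcp_rot: [-3.142, -0.002, 3.068]
contact_force: [-0.2, 0.6, -0.8]
grip_width: 57.7
```

```bash
python3 - <<'E'
from h import *
o=status.get_obs(); print(o['time'],o['tool_pos'],o['tcp_rot'],o['grip_width'],o['contact_force'],np.degrees(o['tcp_rot'][2]))
im=viewer.capture('wrist')[:,:,::-1];cv2.imwrite('pics/w7.png',im)
E
```

```text
9.6 [480.70819869  69.57571833 312.82891808] [-3.14156525e+00 -1.80247923e-03  3.06837672e+00] 57.67196032119292 [-0.19558431  0.62562767 -0.84581115] 175.80503601813118
```

View pics/w7.png

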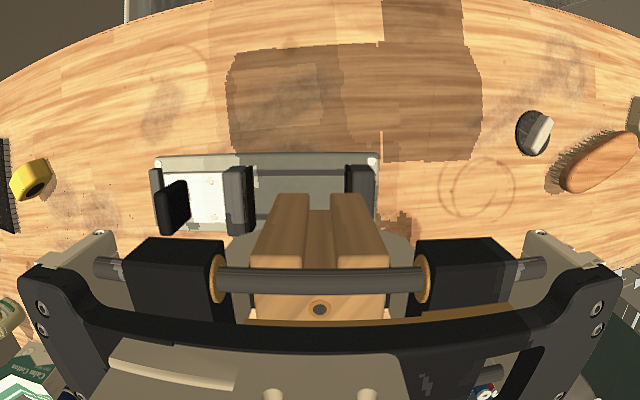

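```bash
python3 - <<'E'
from h import *
o=status.get_obs()
z=12+o['tool_pos'][2]-236.3
R_=R.from_euler('xyz',o['tcp_rot']).as_matrix()
im=cv2.imread('pics/w7.png'); cv2.imwrite('pics/w7c.png',cv2.resize(im[145:275,140:420],None,fx=2.8,fy=2.8,interpolation=cv2.INTER_CUBIC))
for u,v in [(276,194),(307,193),(332,193),(364,194)]:
    p=onz('wrist',u,v,z,o); print(p, ((p-o['tool_pos'])@R_).round(1))
E
```

```text
[460.83356256  40.60298413  88.73853393] [ 17.5 -30.4 224.3]
[461.6785445   62.10159626  88.73853393] [ 18.2  -8.9 224.3]
[462.91628984  79.2306799   88.73853393] [ 18.2   8.3 224.3]
[465.22127883 101.32967485  88.73853393] [ 17.5  30.5 224.3]
```

View pics/w7c.png

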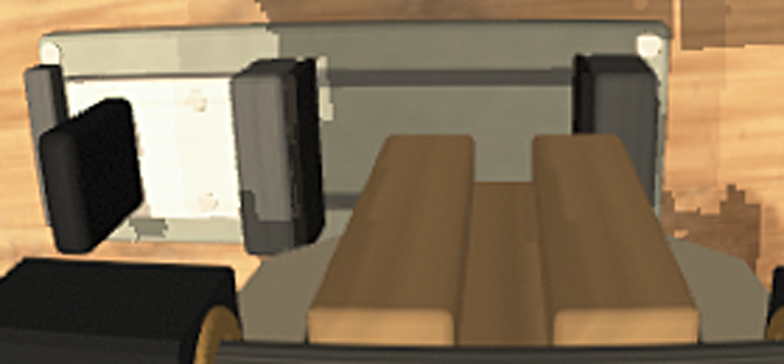

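Call:
play_rows(
  commands=[
    {"offset": [-0.005, -0.008, 0], "twist": 0},
    {"offset": [0, 0, 0.012], "twist": 0},
    {"offset": [0, 0, 0.012], "twist": 0},
    {"offset": [0, 0, 0.01], "twist": 0},
    {"offset": [0, 0, 0], "twist": 0},
  ],
)

```text
time: 10.15
tool_pos: [485.2, 60.9, 278.4]
tcp_rot: [-3.142, -0.003, 3.07]
contact_force: [-0.2, 0.9, -1.0]
grip_width: 58.0
```

Call:
play_rows(
  commands=[
    {"offset": [0, 0, 0], "twist": 0},
  ],
)

```text
time: 10.25
tool_pos: [485.6, 61.1, 279.7]
tcp_rot: [3.142, -0.0, 3.07]
contact_force: [-0.6, 0.2, -0.8]
grip_width: 57.9
```

```bash
python3 - <<'E'
from h import *
o=status.get_obs(); print(o['time'],o['tool_pos'],o['tcp_rot'],o['grip_width'],o['contact_force'],np.degrees(o['tcp_rot'][2]))
im=viewer.capture('wrist')[:,:,::-1];cv2.imwrite('pics/w8.png',im)
cv2.imwrite('pics/w8c.png',cv2.resize(im[145:275,140:420],None,fx=2.8,fy=2.8,interpolation=cv2.INTER_CUBIC))
im=viewer.capture('scene')[:,:,::-1]; a=im[120:270,230:400];cv2.imwrite('pics/s3.png',cv2.resize(a,None,fx=4,fy=4,interpolation=cv2.INTER_CUBIC))
E
```

```text
10.25 [485.57515052  61.07240207 279.71785862] [ 3.14157041e+00 -2.17895461e-04  3.07045851e+00] 57.881437364472546 [-0.56020014  0.18260477 -0.82449358] 175.9243138599977
```

View pics/w8c.png

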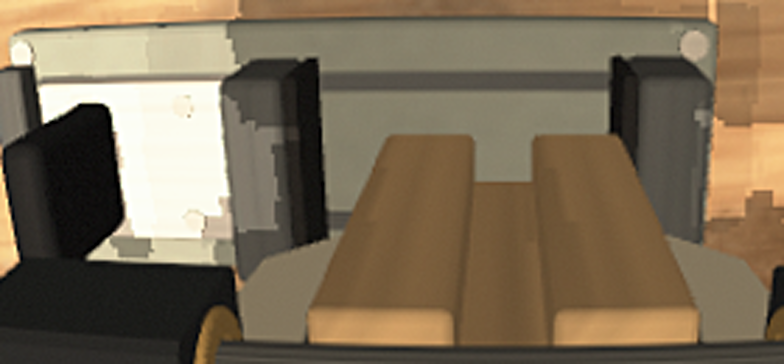

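View pics/s3.png

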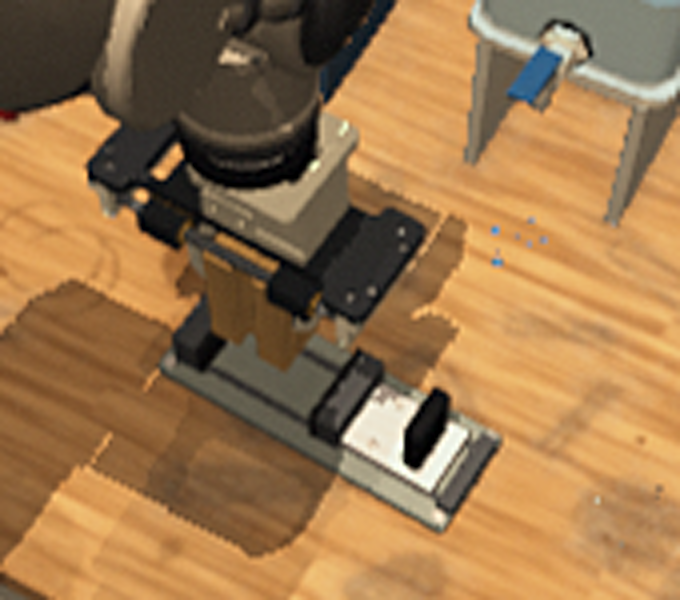

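```bash
python3 - <<'E'
from h import *
o=status.get_obs()
q=(484.3,49.1,-0.070)
C=np.array([[np.cos(q[2]),-np.sin(q[2])],[np.sin(q[2]),np.cos(q[2])]])
def w(x,y,z):
    p=onz('wrist',140+x/2.8,145+y/2.8,z,o); return ((p[:2]-q[:2])@C).round(1)
zf=12+o['tool_pos'][2]-236.3
for n,a in dict(fR=(618,137,zf),fL=(389,137,zf),g1=(475,137,zf),g2=(532,137,zf),face_in=(611,58,45),face_out=(628,60,45),mface=(318,60,45),bedB=(717,24,12),bedA=(12,33,12),back=(713,85,45)).items(): print(n,w(*a))
E
```

```text
fR [-16.8  40.4]
fL [-16.8 -16.1]
g1 [-16.8   5.1]
g2 [-16.8  19.1]
face_in [-34.5  39.4]
face_out [-34.1  43.8]
mface [-34.3 -35.4]
bedB [-38.8  75.1]
bedA [ -39.3 -146.8]
back [-27.7  66.5]
```

```bash
python3 - <<'E'
from h import *
o=status.get_obs()
q=(484.3,49.1,-0.070)
C=np.array([[np.cos(q[2]),-np.sin(q[2])],[np.sin(q[2]),np.cos(q[2])]])
for p in [(-30,43,45),(-30,43,12),(-30,67,45),(-30,-42,45),(-30,-42,12),(30,43,45),(30,43,12)]:
    P=np.r_[C@p[:2]+q[:2],p[2]]; u=proj('wrist',P,o)[0]; print(p,((u-[140,145])*2.8).round(0))
E
```

```text
(-30, 43, 45) [624.  76.]
(-30, 43, 12) [609.  52.]
(-30, 67, 45) [715.  76.]
(-30, -42, 45) [294.  76.]
(-30, -42, 12) [320.  53.]
(30, 43, 45) [615. 288.]
(30, 43, 12) [602. 242.]
```

Call:
play_rows(
  commands=[
    {"offset": [0.001, 0, 0.01], "twist": 0},
    {"offset": [0, 0, 0.015], "twist": 0},
    {"offset": [0, 0, 0.01], "twist": 0},
    {"offset": [0, 0, 0.005], "twist": 0},
    {"offset": [0, 0, 0], "twist": 0},
  ],
)

```text
time: 10.85
tool_pos: [484.2, 61.4, 239.0]
tcp_rot: [3.142, -0.001, 3.071]
contact_force: [0.9, 0.7, -0.6]
grip_width: 57.6
```

Call:
play_rows(
  commands=[
    {"offset": [0, 0, 0.001], "twist": 0},
    {"offset": [0, 0, 0.001], "twist": 0},
    {"offset": [0, 0, 0], "twist": 0},
  ],
)

```text
time: 11.15
tool_pos: [484.5, 61.3, 238.0]
tcp_rot: [3.142, 0.001, 3.071]
contact_force: [0.6, 0.3, -1.7]
grip_width: 58.2
```

Call:
play_rows(
  commands=[
    {"offset": [0, 0, 0.001], "twist": 0},
    {"offset": [0, 0, 0], "twist": 0},
    {"offset": [0, 0, 0], "twist": 0},
  ],
)

```text
time: 11.45
tool_pos: [484.4, 61.3, 236.8]
tcp_rot: [3.142, 0.0, 3.071]
contact_force: [-0.2, 1.3, -1.3]
grip_width: 57.4
```

Call:
play_rows(
  commands=[
    {"offset": [0, 0, 0.0005], "twist": 0},
    {"offset": [0, 0, 0], "twist": 0},
    {"offset": [0, 0, 0], "twist": 0},
  ],
)

```text
time: 11.75
tool_pos: [484.5, 61.3, 236.3]
tcp_rot: [3.142, 0.0, 3.071]
contact_force: [0.2, -0.2, 0.2]
grip_width: 57.8
```

Call:
play_rows(
  commands=[
    {"offset": [0, 0, 0.0005], "twist": 0},
    {"offset": [0, 0, 0], "twist": 0},
    {"offset": [0, 0, 0], "twist": 0},
  ],
)

```text
time: 12.05
tool_pos: [484.4, 61.3, 236.3]
tcp_rot: [3.142, 0.001, 3.071]
contact_force: [-1.3, -0.0, 6.2]
grip_width: 57.8
```

```bash
python3 - <<'E'
from h import *
o=status.get_obs(); print(o['tool_pos'],o['contact_force'])
im=viewer.capture('wrist')[:,:,::-1];cv2.imwrite('pics/w9.png',im)
cv2.imwrite('pics/w9c.png',cv2.resize(im[145:275,140:420],None,fx=2.8,fy=2.8,interpolation=cv2.INTER_CUBIC))
E
```

```text
[484.42784624  61.31256015 236.28119254] [-1.26990445 -0.00791231  6.16189267]
```

View pics/w9c.png

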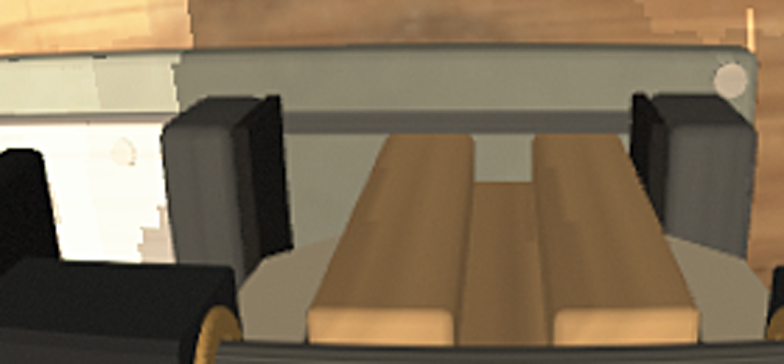

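```bash
python3 - <<'E'
from h import *
o=status.get_obs()
q=(484.3,49.1,-0.070)
C=np.array([[np.cos(q[2]),-np.sin(q[2])],[np.sin(q[2]),np.cos(q[2])]])
def w(x,y,z):
    p=onz('wrist',140+x/2.8,145+y/2.8,z,o); return ((p[:2]-q[:2])@C).round(1)
for n,a in dict(fR=(618,136,12),fL=(389,136,12),faceBot=(633,97,12),bededge=(432,48,12),be2=(200,50,12),be3=(680,48,12),jawtopR=(667,127,45),jawtopL=(235,127,45),moveback=(165,127,45)).items(): print(n,w(*a))
E
```

```text
fR [-18.4  40.5]
fL [-18.4 -16. ]
faceBot [-28.3  43.8]
bededge [-40.4  -4.9]
be2 [-40.8 -63.4]
be3 [-40.6  55. ]
jawtopR [-29.9  46.1]
jawtopL [-30.  -44.7]
moveback [-30. -61.]
```

Call:
play_rows(
  commands=[
    {"offset": [0, 0, 0], "twist": 0},
    {"offset": [0, 0, 0], "twist": 0},
    {"offset": [0, 0, 0], "twist": 0},
    {"offset": [0, 0, 0], "twist": 0},
  ],
  jaw=60,
)

```text
time: 12.5
tool_pos: [484.4, 61.3, 235.6]
tcp_rot: [3.141, -0.0, 3.071]
contact_force: [0.2, 0.4, 0.9]
grip_width: 69.9
```

Call:
play_rows(
  commands=[
    {"offset": [0, 0, -0.03], "twist": 0},
    {"offset": [0, 0, -0.045], "twist": 0},
    {"offset": [0, 0, -0.045], "twist": 0},
    {"offset": [-0.01, 0, -0.04], "twist": 0},
    {"offset": [-0.012, 0, 0], "twist": 0},
  ],
)

```text
time: 13.0
tool_pos: [507.2, 59.9, 401.7]
tcp_rot: [3.141, 0.011, 3.071]
contact_force: [1.1, 0.4, 0.1]
grip_width: 70.2
```

Call:
play_rows(
  commands=[
    {"offset": [0, 0, 0], "twist": 0},
    {"offset": [0, 0, 0], "twist": 0},
  ],
  jaw=144,
)

```text
time: 13.2
tool_pos: [505.8, 59.8, 394.7]
tcp_rot: [3.142, -0.002, 3.071]
contact_force: [-0.5, -0.0, 0.1]
grip_width: 58.7
```

```bash
python3 - <<'E'
from h import *
o=status.get_obs(); print(o['time'],o['tool_pos'],o['tcp_rot'],o['grip_width'])
im=viewer.capture('wrist')[:,:,::-1]; cv2.imwrite('pics/w10.png',im)
a=im[95:245,150:470];cv2.imwrite('pics/w10c.png',cv2.resize(a,None,fx=2.5,fy=2.5,interpolation=cv2.INTER_CUBIC))
E
```

```text
13.2 [505.8363263   59.77223445 394.68456695] [ 3.14156559e+00 -2.43976377e-03  3.07079221e+00] 58.66943944965941
```

View pics/w10c.png

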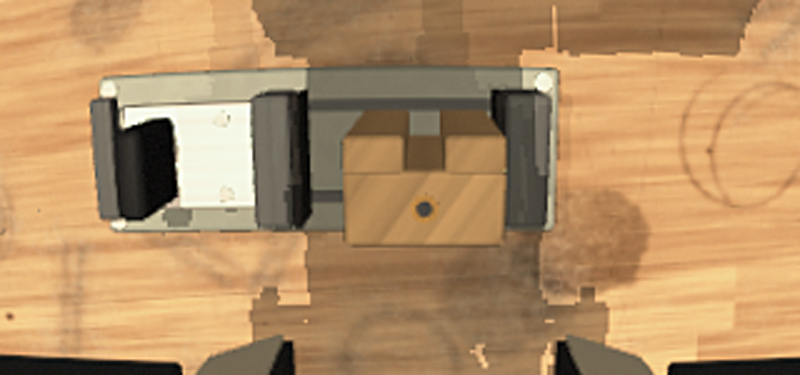

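```bash
python3 - <<'E'
from h import *
o=status.get_obs()
q=(484.3,49.1,-0.070)
C=np.array([[np.cos(q[2]),-np.sin(q[2])],[np.sin(q[2]),np.cos(q[2])]])
def w(x,y,z):
    p=onz('wrist',150+x/2.5,95+y/2.5,z,o); return ((p[:2]-q[:2])@C).round(1)
for n,a in dict(f1=(344,137,107),f2=(505,136,107),f3=(504,245,107),f4=(346,245,107),bot1=(360,111,12),bot2=(489,111,12),bedA=(103,80,12),bedB=(558,69,12),bedC=(113,231,12),bedD=(553,230,12),fj1=(507,93,45),fj2=(547,93,45),fj3=(546,226,45),mj1=(255,95,45),mj3=(257,228,45),mjr=(290,95,45)).items(): print(n,w(*a))
E
```

```text
f1 [-19.6 -15.9]
f2 [-20.   40.3]
f3 [19.6 40.9]
f4 [ 19.6 -16.1]
bot1 [-19.  -17.9]
bot2 [-19.   42.6]
bedA [ -38.3 -146.1]
bedB [-39.5  75. ]
bedC [  38.8 -147.1]
bedD [38.8 75.2]
fj1 [-30.2  47.4]
fj2 [-30.5  64.7]
fj3 [28.3 66.2]
mj1 [-30.2 -60.8]
mj3 [ 29.2 -62.5]
mjr [-29.8 -45.3]
```

Call:
play_rows(
  commands=[
    {"offset": [0.01, -0.04, 0], "twist": 0},
    {"offset": [0.011, -0.045, 0.02], "twist": 0},
    {"offset": [0, -0.039, 0.03], "twist": 0},
    {"offset": [0, 0, 0.03], "twist": 0},
    {"offset": [0, 0, 0.02], "twist": 0},
  ],
)

```text
time: 13.75
tool_pos: [475.3, -63.0, 293.2]
tcp_rot: [3.14, -0.005, 3.068]
contact_force: [0.1, -0.0, 0.8]
grip_width: 40.1
```

Call:
play_rows(
  commands=[
    {"offset": [0, 0, 0], "twist": 0},
    {"offset": [0, 0, 0], "twist": 0},
  ],
)

```text
time: 13.95
tool_pos: [476.5, -61.9, 295.7]
tcp_rot: [3.141, -0.002, 3.071]
contact_force: [0.7, -0.5, -0.4]
grip_width: 40.0
```

```bash
python3 - <<'E'
from h import *
o=status.get_obs(); print(o['time'],o['tool_pos'],o['tcp_rot'],o['grip_width'])
im=viewer.capture('wrist')[:,:,::-1]
a=im[155:275,200:520];cv2.imwrite('pics/w11.png',cv2.resize(a,None,fx=2.5,fy=2.5,interpolation=cv2.INTER_CUBIC))
E
```

```text
13.95 [476.54518211 -61.86556247 295.67897715] [ 3.14113606e+00 -1.65297783e-03  3.07107573e+00] 40.002038317241016
```

View pics/w11.png

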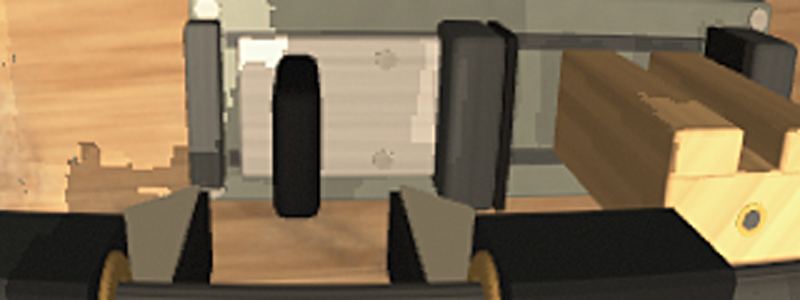

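Handle is centred between the fingers (crop x 275–318 between 210 and 390). Descend 69 mm and pinch.

Call:
play_rows(
  commands=[
    {"offset": [0, 0, 0.02], "twist": 0},
    {"offset": [0, 0, 0.025], "twist": 0},
    {"offset": [0, 0, 0.015], "twist": 0},
    {"offset": [0, 0, 0.009], "twist": 0},
    {"offset": [0, 0, 0], "twist": 0},
  ],
)

```text
time: 14.5
tool_pos: [476.8, -61.8, 226.8]
tcp_rot: [3.141, -0.0, 3.071]
contact_force: [-0.8, 0.5, -0.4]
grip_width: 40.2
```

Call:
play_rows(
  commands=[
    {"offset": [0, 0, 0], "twist": 0},
    {"offset": [0, 0, 0], "twist": 0},
    {"offset": [0, 0, 0], "twist": 0},
    {"offset": [0, 0, 0], "twist": 0},
  ],
  jaw=255,
)

```text
time: 14.9
tool_pos: [476.9, -62.1, 227.5]
tcp_rot: [-3.141, 0.001, 3.071]
contact_force: [-0.8, 0.1, 3.3]
grip_width: 13.9
```

Call:
play_rows(
  commands=[
    {"offset": [0, 0.004, 0], "twist": 0},
    {"offset": [0, 0.006, 0], "twist": 0},
    {"offset": [0, 0.006, 0], "twist": 0},
    {"offset": [0, 0.004, 0], "twist": 0},
    {"offset": [0, 0, 0], "twist": 0},
  ],
)

```text
time: 15.4
tool_pos: [478.4, -41.6, 227.4]
tcp_rot: [-3.142, 0.001, 3.071]
contact_force: [-0.7, 0.1, 6.1]
grip_width: 14.1
```

Call:
play_rows(
  commands=[
    {"offset": [0, 0.001, 0], "twist": 0},
    {"offset": [0, 0.001, 0], "twist": 0},
    {"offset": [0, 0.001, 0], "twist": 0},
    {"offset": [0, 0.001, 0], "twist": 0},
  ],
)

```text
time: 15.8
tool_pos: [478.6, -38.3, 227.4]
tcp_rot: [-3.141, 0.001, 3.071]
contact_force: [-0.5, -3.6, 5.9]
grip_width: 13.9
```

```bash
python3 - <<'E'
from h import *
o=status.get_obs(); print(o['time'],o['tool_pos'],o['tcp_rot'],o['grip_width'],o['contact_force'])
im=viewer.capture('wrist')[:,:,::-1]
a=im[155:275,200:520];cv2.imwrite('pics/w12.png',cv2.resize(a,None,fx=2.5,fy=2.5,interpolation=cv2.INTER_CUBIC))
E
```

```text
15.8 [478.62933401 -38.28470248 227.44290263] [-3.14088334e+00  1.02926763e-03  3.07106222e+00] 13.858598780215818 [-0.45743198 -3.58784803  5.86065528]
```

View pics/w12.png

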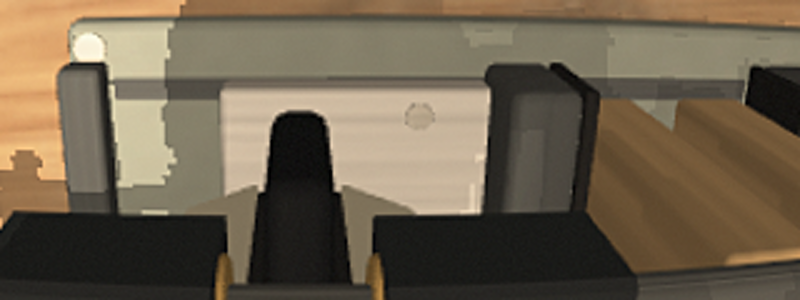

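Jaw nearly at the foot, small gap on the fixed-jaw side. Continue slowly.

Call:
play_rows(
  commands=[
    {"offset": [0, 0.001, 0], "twist": 0},
    {"offset": [0, 0.001, 0], "twist": 0},
    {"offset": [0, 0, 0], "twist": 0},
  ],
)

```text
time: 16.15
tool_pos: [478.8, -36.3, 227.5]
tcp_rot: [-3.141, 0.001, 3.071]
contact_force: [-1.3, -4.7, 5.6]
grip_width: 13.6
```

Call:
play_rows(
  commands=[
    {"offset": [0, 0.001, 0], "twist": 0},
    {"offset": [0, 0, 0], "twist": 0},
  ],
)

```text
time: 16.35
tool_pos: [478.8, -35.5, 227.4]
tcp_rot: [-3.14, 0.001, 3.071]
contact_force: [-2.4, -5.5, 5.9]
grip_width: 13.8
```

Call:
play_rows(
  commands=[
    {"offset": [0, 0.001, 0], "twist": 0},
    {"offset": [0, 0, 0], "twist": 0},
  ],
)

```text
time: 16.55
tool_pos: [478.9, -35.2, 227.5]
tcp_rot: [-3.139, 0.001, 3.072]
contact_force: [-3.5, -11.3, 5.9]
grip_width: 14.1
```

Call:
play_rows(
  commands=[
    {"offset": [0, 0.001, 0], "twist": 0},
    {"offset": [0, 0, 0], "twist": 0},
    {"offset": [0, 0, 0], "twist": 0},
  ],
)

```text
time: 16.85
tool_pos: [478.9, -35.0, 227.5]
tcp_rot: [-3.138, 0.001, 3.072]
contact_force: [-3.9, -16.5, 5.6]
grip_width: 13.9
```

```bash
python3 - <<'E'
from h import *
o=status.get_obs(); print(o['time'],o['tool_pos'],o['tcp_rot'],o['grip_width'],o['contact_force'])
im=viewer.capture('wrist')[:,:,::-1]
a=im[155:275,200:520];cv2.imwrite('pics/w13.png',cv2.resize(a,None,fx=2.5,fy=2.5,interpolation=cv2.INTER_CUBIC))
E
```

```text
16.85 [478.91263852 -34.98595253 227.48440734] [-3.13777264e+00  9.46610541e-04  3.07164345e+00] 13.944646982521116 [ -3.86643107 -16.49962795   5.57800204]
```

View pics/w13.png

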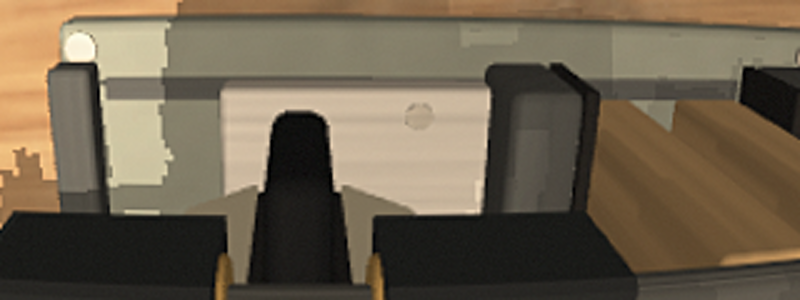

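Call:
play_rows(
  commands=[
    {"offset": [0, 0.001, 0], "twist": 0},
    {"offset": [0, 0, 0], "twist": 0},
    {"offset": [0, 0, 0], "twist": 0},
  ],
)

```text
time: 17.2
tool_pos: [479.0, -34.7, 227.5]
tcp_rot: [-3.136, 0.001, 3.072]
contact_force: [-5.2, -21.2, 5.9]
grip_width: 13.8
```

Call:
play_rows(
  commands=[
    {"offset": [0, 0, 0], "twist": 0},
    {"offset": [0, 0, 0], "twist": 0},
    {"offset": [0, 0, 0], "twist": 0},
  ],
  jaw=144,
)

```text
time: 17.5
tool_pos: [478.8, -31.8, 226.7]
tcp_rot: [3.141, -0.0, 3.071]
contact_force: [1.3, 0.7, 0.1]
grip_width: 33.3
```

Call:
play_rows(
  commands=[
    {"offset": [0, 0, -0.03], "twist": 0},
    {"offset": [0, 0, -0.045], "twist": 0},
    {"offset": [0, 0, -0.045], "twist": 0},
    {"offset": [-0.01, 0.03, -0.045], "twist": 0},
    {"offset": [-0.016, 0.04, 0], "twist": 0},
  ],
)

```text
time: 18.0
tool_pos: [509.4, 33.2, 393.8]
tcp_rot: [-3.141, 0.011, 3.068]
contact_force: [2.2, -1.3, 0.3]
grip_width: 40.1
```

Call:
play_rows(
  commands=[
    {"offset": [0, 0.025, 0], "twist": 0},
    {"offset": [0, 0, 0], "twist": 0},
    {"offset": [0, 0, 0], "twist": 0},
  ],
)

```text
time: 18.3
tool_pos: [510.2, 58.8, 387.4]
tcp_rot: [-3.142, -0.001, 3.073]
contact_force: [0.9, 0.0, -0.3]
grip_width: 40.2
```

```bash
python3 - <<'E'
from h import *
o=status.get_obs(); print(o['time'],o['tool_pos'],o['tcp_rot'],o['grip_width'])
im=viewer.capture('wrist')[:,:,::-1]; cv2.imwrite('pics/w14.png',im)
a=im[95:245,150:470];cv2.imwrite('pics/w14c.png',cv2.resize(a,None,fx=2.5,fy=2.5,interpolation=cv2.INTER_CUBIC))
cv2.imwrite('pics/s4.png',viewer.capture('scene')[:,:,::-1])
E
```

```text
18.3 [510.17163258  58.76119963 387.40854004] [-3.14150461e+00 -9.40760478e-04  3.07289518e+00] 40.15293746109522
```

View pics/w14c.png

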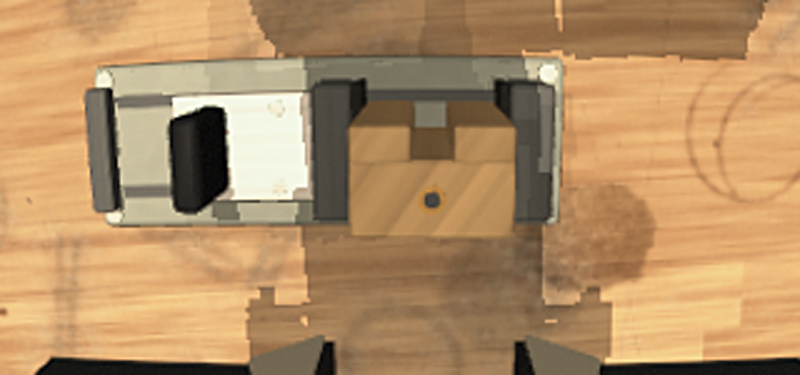

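View pics/s4.png

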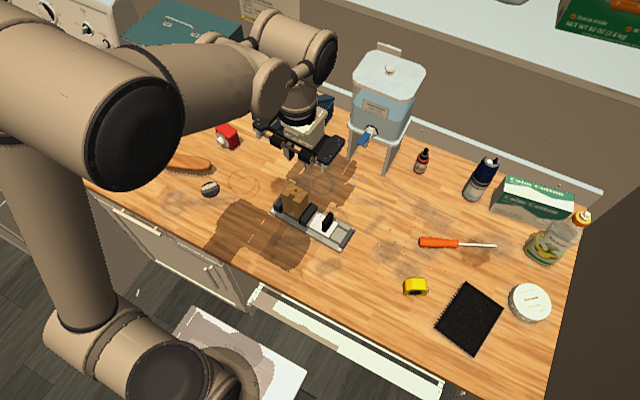

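Foot in the jaws, groove facing the robot, no visible gaps; a final numeric check before handing in.

```bash
python3 - <<'E'
from h import *
from plant import ticket
o=status.get_obs()
q=(484.3,49.1,-0.070)
C=np.array([[np.cos(q[2]),-np.sin(q[2])],[np.sin(q[2]),np.cos(q[2])]])
def w(x,y,z):
    p=onz('wrist',150+x/2.5,95+y/2.5,z,o); return ((p[:2]-q[:2])@C).round(1)
for n,a in dict(f1=(350,127,107),f2=(516,126,107),f3=(515,236,107),f4=(351,236,107),bot1=(366,100,12),bot2=(497,100,12),mj1=(315,82,45),fj2=(553,83,45)).items(): print(n,w(*a))
print(ticket.close_job())
E
```

```text
f1 [-18.7 -14.9]
f2 [-19.1  41.4]
f3 [19.6 42.1]
f4 [ 19.6 -15.4]
bot1 [-19.2 -16.4]
bot2 [-19.3  43.8]
mj1 [-30.1 -35.2]
fj2 [-29.9  64.1]
the job is handed in; nothing more can be done
None
```

I've handed the job in. The foot is held tight in the clamp with its groove facing squarely out of the open front, towards the robot. It took about 18 s of the 54 s allowed.

- **What I did:** I slid the jaw open about 39 mm and lifted the foot clear. I gave it a quarter turn and lowered it until it touched the bed (about 6 N), then released it. I pushed the jaw up until the foot met the fixed jaw, pressing with about 21 N, let go and moved the arm away.
- **Final position:** in the last wrist picture the foot sits within about 0.5 mm of midway along the jaws. It is square to the clamp to within about 1° and stands flat.
- **Held tight:** there is no visible gap at either jaw. The measured foot edges (clamp y about -15 to 42 mm) agree with a foot touching the fixed jaw, given roughly 1 to 2 mm of camera error.
- **Bystanders:** the arm never went near the tape measure, knob or screwdriver. They look unmoved in the final scene picture, but I did not measure them.
- **Disagreement between checks:** the first estimates of the clamp position from the different cameras differed by up to about 5 mm. I relied on the close wrist views. No check failed.

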